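Index the drive-unit fixture to its next hole

ROBOT

A 6-joint arm with a two-finger parallel gripper is mounted at the origin on the work surface. World frame = base frame: x ahead of the robot, y to its left, z up, the work surface at z = 0. Lengths are in m, angles in degrees, forces in N, time in s.
With the tool pointing down it reaches from about 0.4 to 0.825 m from the base axis. Payload 7 kg.
Tool frame: the origin (TCP) lies on the centre line of the jaws, within the pads' length; the fingertips stand 17 mm ahead of it and the grasp point (between the pads) lies 2 mm behind it; z points along the fingers, y is the direction in which the jaws open and shut (so a half turn about z gives the same grasp; the last joint's range is limited). The gripper opens to 88 mm and grips with 3 to 60 N. Pads are 19 mm wide; open, the fingers measure 130 mm over their backs; the gripper's body (78 mm by 193 mm) begins 47 mm behind the grasp point.
Start: joints at [-53.05, 20.546, 0.682, 0, -70.136, -16.507], TCP at [0.236, -0.632, 0.244] pointing down, gripper open.
Joint ranges: [-176.03, 176.03], [-82.01, 121.73], [-58.28, 71.71], [-173.87, 95.51], [-174.79, -0.11], [-173.66, 173.66]. Speed limits (degrees/s): [136.94, 136.94, 172.46, 180, 180, 180].

INTERFACE

Orientations are given as [roll, pitch, yaw] about the fixed x, y, z axes, in that order (R = Rz(yaw) Ry(pitch) Rx(roll)).
In Python, from plant import telemetry, vision, close_job, recognise, silhouettes, place_of gives the robot as it stands.
- The arm moves only by the shell command python3 -m handwheel 'ROWS'. ROWS is JSON, a list that holds one entry, the list of rows, each a list of 5 numbers: the shift along the tool's x, y, z in m, then the turn about the tool's z in rad, then the closure, from 0 (fully open) to 1 (shut). In form: [[[tx, ty, tz, yaw, gripper], ...]]. A call has 1 to 20 rows; each row shifts and turns the commanded pose from where the row before left it, along the tool's axes as they then stand; what a row does not reach is not made up. A row lasts 1/12 s, in which the tool goes at most 41.7 mm and 7.16 degrees, less where a joint would pass 70% of its speed; a pose out of reach is approached as far as the arm can. A call with a gripper value outside its range is refused whole. The fingers move at their own pace and stop on an object; the grip force is fixed at half the most. Time passes only in rows, so rows that do not move let the fingers close. It gives the time, the measured TCP pose, the force and the opening at its end, in the units of the state.
- telemetry.get_obs(): the state, without advancing time (a new reading comes with each control period).
- vision.snapshot(name): name is "side" or "top" or "wrist"; returns a dict with "color" (420x560x3 uint8, red, green, blue), "mtx" (3x3 intrinsics, pixels), "dist" ([k1, k2, p1, p2, k3] as OpenCV has them; the pictures are not rectified), "cam_to_world" (4x4, takes a point from camera to world coordinates); the wrist camera has in their place "tool_from_camera" (4x4, takes a point from camera to tool coordinates, whose origin is the TCP and whose axes are the flange's). Camera axes: x right, y down, z forward; pixel columns grow to the right and rows downward; lengths in m; the calibration is good to about 2 mm. A picture is of the moment at which its call begins: read the wrist's pose just before it. There is no depth.
- close_job(): hands the job in, once; it reports no verdict.
Trained networks look in a picture, given as the dict that the camera call returned (one of the last four; its "shot" number tells which), for a name from the list of things; names that differ only in an ending like _2 or _b are one class to them, and where a whole thing is asked for, a point or a joint stands for the part that bears it (a point fixed in the world has none). Each returns a list of dicts, best first, with "conf" (0 to 1); they miss things now and then, are a little off and sometimes report something else, mostly with a low value. They report only what shows in the picture. A call takes as long as a camera call. They do not tell look-alikes from the thing itself.
- recognise(name, picture): "xy" ([column, row] in pixels, amid what is visible of it).
- silhouettes(name, picture): "region" (420x560 bool, what is visible of it) and "xy" ([column, row] in pixels, amid what is visible of it).
- place_of(name, picture): "xy" ([column, row] in pixels: a listed point, or the origin of a listed thing).
The state is a dict: "clock": time; "joint_pos": joint angles; "qvel": joint speeds; "tau": joint torques, N m; "tool_pos": TCP position; "orientation": TCP orientation; "force": force on the tool from outside, world axes, zero at the start; "moment": the same for the moment, N m; "opening": finger opening in m.
Only numpy, scipy, OpenCV 4.12 (cv2) and the standard library are available. Lean on these libraries where they do the work, as an engineer would, in place of code of your own. Each camera call takes 0.05 s, during which the arm holds its last target.

TASK

Press the magenta button of the indexing plunger right in with the fingertips and, keeping it in, swing the turntable anticlockwise (seen from above) to the very next hole of the index plate, then let go so that the plunger springs fully up and locks the table there. Only press and push, gripping nothing: the drive unit must ride along untouched in its nest, and the tools and parts on the bench are left where they lie.

Things in the scene. Friction and masses are not known exactly. Their poses are not given: they have to be found in the camera images.
- button_top (a point): Centre of the flat top of the plunger's magenta button, 103 mm above the bench when the button is up. It lies 115 mm from the turntable's axis and travels round with the table.
- button: Magenta mushroom push-button, 38 mm across and 13 mm thick, on top of the indexing plunger, which sits in an ear of the turntable. Origin at its underside, z up. It goes straight down 15 mm to a firm stop against a spring: about 4 N to start it, 8.5 N at the stop.
- plunger (a joint): How far the plunger is pressed down, in m: 0 fully up, 0.015 at the stop. Up, its thick shoulder fills a hole of the fixed index plate and locks the table. Down 13 mm or more, only its thin neck is in the slot that joins the holes, and the table turns. Let go within 5 mm of a hole it springs up and centres itself; let go between holes it stays down until the table is turned on to a hole.
- turntable (a joint): Angle of the turntable in rad: 0 in the hole where it starts, growing anticlockwise seen from above. The index plate has eight holes, one every 45 degrees, so the next one anticlockwise is at 0.785. Locked, the table has about 0.3 degree of play; unlocked, it turns against light friction (under 1 N at the button) and stays where it is left.
- table_axis (a point): Point on the vertical axis of the aluminium turntable (172 mm across), level with its top face, 67 mm above the bench.
- next_hole (a point): Centre of the next index hole anticlockwise from the starting one, at the top face of the fixed steel index plate (280 mm across, hole circle 230 mm in diameter, holes 18 mm), 49 mm above the bench. When the table is there the button stands straight above this point.
- nest (a point): Middle of the top of the blue fixture plate on the turntable, between its four corner stops (8 mm high), 75 mm above the bench; turns with the table.
- drive_center (a point): Centre of the loose printer drive unit (sheet-metal base 56 x 96 mm, 55 mm high, black motor, white and black gears, about 0.3 kg), half-way up. It sits in the nest on the turntable with about 2 mm of play and rides round with it; its top is 130 mm above the bench, 27 mm above the button, and it ends about 65 mm short of the button's edge.
- index_base: Dark cast-iron base of the indexing table, bolted down on the blue mat, which is 3 mm thick; origin in the middle of its underside, on the turntable's axis. At the start the plunger lies towards its -x axis. It never moves.
- screwdriver: Loose screwdriver with a blue handle, 200 mm long, lying on the mat; origin at its middle underneath. To be left alone.
- pliers: Loose grey pliers about 170 mm long, lying on the mat; origin at the pivot. To be left alone.
- spare_gear: Loose white gear, 48 mm across and 12 mm thick, lying on the mat; origin under its centre. To be left alone.
- roller: Loose dark printer roller 226 mm long with square black end bushes 26 mm high; origin under its middle, length along its y axis. To be left alone.
- black_bracket: Loose small black plastic bracket, 60 x 26 x 30 mm; origin under its middle. To be left alone.
- screw_dish: Steel screw dish, 108 mm across and 24 mm high; origin under its centre. To be left alone.
- solvent_bottle: White bottle with a red cap, 54 mm across and 130 mm high, standing on the bench; origin under its centre. To be left alone.
- drive_unit: The same drive unit as a body; origin under the middle of its base plate, z up.
Mind the look-alikes: they are no part of the job. Leave any green or orange look-alike of the drive_unit alone.

How it is judged (in metres and radians):
On the way, in this order (a step that is already met when the one before it is completed fails the run):
1. the fingers press the plunger in while the table is still at its first hole (value of joint plunger above 0.011 m and value of joint turntable between -0.09 and 0.09 rad and contact force between the fingers and button above 1 N), for 0.04 s.
2. the fingers keep the plunger in while the table swings between the two holes (value of joint plunger above 0.009 m and value of joint turntable between 0.25 and 0.55 rad and contact force between the fingers and button above 1 N), for 0.04 s.
At the end, for the whole second after the job is handed in: the turntable is at rest in the next hole anticlockwise (within 0.025 rad of 45 degrees), the plunger has sprung up to within 2 mm of its top position, and the drive unit still sits flat in its nest (within 6 mm) (value of joint turntable between 0.7604 and 0.8104 rad and value of joint plunger below 0.002 m and horizontal distance between button_top and next_hole below 0.004 m and velocity of joint turntable between -0.02 and 0.02 rad/s and horizontal distance between drive_center and nest below 0.006 m and z of drive_center in the frame of nest below 0.032 m and angle between drive_center's own z axis and vertical below 0.06 rad); the robot touches nothing.
It fails at once if the button is gripped between the fingers (z of the grasp point in the frame of button_top below 0.002 m and horizontal distance between the grasp point and button_top below 0.02 m).
It fails at once if the turntable is turned clockwise (by more than 0.2 rad) or swung well past the next hole (more than 0.25 rad beyond it) (value of joint turntable below -0.2 rad or value of joint turntable above 1.0354 rad).
It fails at once if the drive unit is lifted, tipped, or pushed out of its nest (z of drive_center in the frame of nest above 0.036 m or angle between drive_center's own z axis and vertical above 0.15 rad or horizontal distance between drive_center and nest above 0.012 m).
It fails at once if the fingers handle the drive unit (contact force between the fingers and drive_unit above 2 N).
It fails at once if a tool or part on the bench is moved by more than 20 mm (distance of any of screwdriver, pliers, spare_gear, roller, black_bracket, screw_dish, solvent_bottle from where it was at the start of the episode above 0.02 m).
It also fails if it takes over 38 s, if anything falls off the work surface, if the arm or the gripper's body presses on something with over 40 N, if the wrist force passes 120 N, or if a joint passes its speed limit or range.

## Working session

There is one attempt and no reset: what is moved stays moved. The work goes in short steps, Python scripts to look and compute and a shell command to move; the robot and the scene stay as the last step left them, time stands still between calls to the robot, and variables do not carry over. Pictures are saved under pics/ and viewed, and the job is handed in when it is done.

```bash
ls; mkdir -p pics
cat > h.py <<'E'
import numpy as np, cv2
from plant import telemetry, vision, close_job, recognise, silhouettes, place_of
def ray(p,xy):
    u=cv2.undistortPoints(np.array([[xy]],float),np.array(p["mtx"]),np.array(p["dist"]))[0,0]
    T=np.array(p["cam_to_world"]); d=T[:3,:3]@np.array([u[0],u[1],1]); return T[:3,3],d
def atz(p,xy,z):
    o,d=ray(p,xy); return o+d*(z-o[2])/d[2]
def save(p,n): cv2.imwrite("pics/"+n,p["color"][:,:,::-1])
E
python3 - <<'E'
from h import *
print(telemetry.get_obs())
Z={"button_top":.103,"table_axis":.067,"next_hole":.049,"nest":.075,"drive_center":.1025}
for c in("side","top"):
    p=vision.snapshot(c); save(p,c+"0.png")
    for n,z in Z.items():
        for r in place_of(n,p)[:3]: print(c,n,r["xy"],r["conf"],atz(p,r["xy"],z).round(4))
E
```

```text
pics
{'clock': 0.0, 'joint_pos': array([-5.30485016e+01,  2.05910409e+01,  6.32938324e-01, -1.95296563e-02,
       -7.01355564e+01, -1.65054020e+01]), 'qvel': array([ 0.04360113,  0.04546627, -0.00795267,  0.09362893, -0.02786029,
       -0.03059772]), 'tau': array([ 1.41250261e-03, -5.82724857e+01,  2.93059909e+01,  6.99716270e+00,
        6.90697329e-03, -1.72044456e-04]), 'tool_pos': array([ 0.23558785, -0.63205544,  0.24262262]), 'orientation': array([ 1.79904984e+02, -9.00900726e-03, -1.59560547e+02]), 'force': array([-0.05976221,  0.03106219,  0.47612512]), 'moment': array([0.00474002, 0.0001419 , 0.03446097]), 'opening': 0.08761940406724973}
side button_top [248.0, 200.9] 0.39 [0.441  0.0464 0.103 ]
side table_axis [281.5, 204.6] 0.77 [0.5517 0.0583 0.067 ]
side next_hole [262.4, 227.9] 0.74 [ 0.4678 -0.0334  0.049 ]
side next_hole [354.7, 254.9] 0.61 [ 0.6824 -0.2288  0.049 ]
side nest [281.4, 203.9] 0.77 [0.5489 0.0493 0.075 ]
side drive_center [216.0, 315.9] 0.67 [ 0.2885 -0.4115  0.1025]
side drive_center [387.1, 300.7] 0.65 [ 0.6494 -0.4609  0.1025]
top button_top [254.4, 229.0] 0.67 [0.4516 0.0439 0.103 ]
top button_top [346.6, 221.4] 0.64 [ 0.4705 -0.2194  0.103 ]
top table_axis [254.7, 194.7] 0.67 [0.5571 0.0457 0.067 ]
top table_axis [99.9, 258.4] 0.46 [0.3711 0.5086 0.067 ]
top next_hole [283.9, 228.4] 0.81 [ 0.4577 -0.0397  0.049 ]
top nest [257.8, 196.0] 0.65 [0.5517 0.0359 0.075 ]
top nest [259.3, 199.4] 0.54 [0.5415 0.0315 0.075 ]
top drive_center [178.1, 295.4] 0.96 [0.2651 0.2606 0.1025]
top drive_center [394.7, 152.9] 0.64 [ 0.6711 -0.3676  0.1025]
top drive_center [258.3, 195.4] 0.57 [0.5486 0.0326 0.1025]
```

View pics/side0.png

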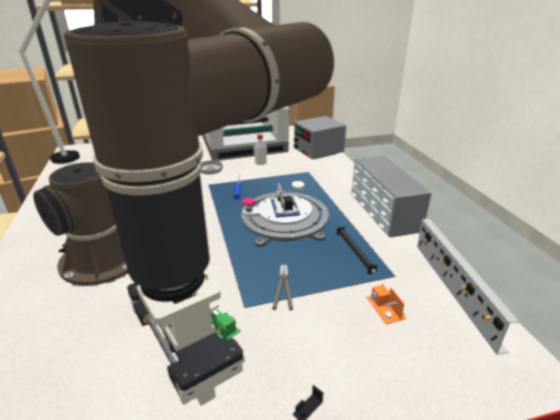

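View pics/top0.png

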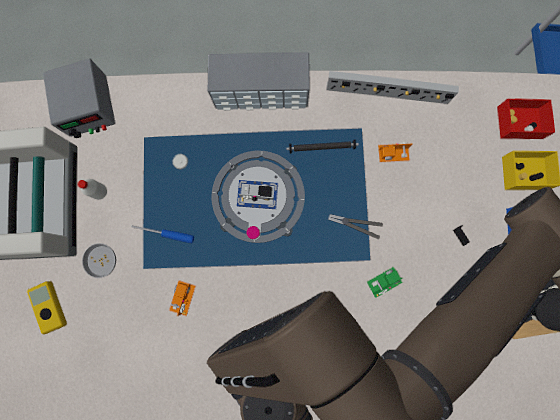

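The button is at (253,232) in the top picture, on the table with its axis near (257,196). Anticlockwise takes it to image right, and the next hole is at about (284,228). The orange units at (394,153) and (183,298) and the green one at (385,282) are look-alikes; the unit in the nest at (258,195) is the real one. I'll refine the measurements and crop.

Run:
```python
from h import *
for c in("top","side"):
    p=vision.snapshot(c); im=p["color"].astype(int)
    m=((im[...,0]>150)&(im[...,1]<80)&(im[...,2]>80)).astype(np.uint8)
    n,l,s,ce=cv2.connectedComponentsWithStats(m)
    i=1+np.argmax(s[1:,4]); print(c,"colour",ce[i],s[i],atz(p,ce[i],.100).round(4))
    for r in silhouettes("button",p)[:2]: print("sil",r["conf"],r["xy"],r["region"].sum(),atz(p,r["xy"],.1).round(4))
    for k in("table_axis","next_hole","button_top"):
        for r in place_of(k,p)[:2]: print(k,r["conf"],r["xy"],atz(p,r["xy"],{"table_axis":.067,"next_hole":.049,"button_top":.103}[k]).round(4))
    if c=="top":
        # ellipse fit of the index plate: project 140mm circle z=.049 and hole circle with candidate centre
        crop=cv2.resize(p["color"][140:255,195:320],None,fx=5,fy=5,interpolation=cv2.INTER_CUBIC)
        cv2.imwrite("pics/crop0.png",crop[:,:,::-1])
    else:
        crop=cv2.resize(p["color"][170:260,220:350],None,fx=5,fy=5,interpolation=cv2.INTER_CUBIC)
        cv2.imwrite("pics/crop1.png",crop[:,:,::-1])
    print(np.array(p["cam_to_world"]).round(3))
```

```text
top colour [252.52941176 232.12605042] [247 226  12  13 119] [0.443  0.0494 0.1   ]
table_axis 0.61 [253.1, 192.9] [0.5625 0.0504 0.067 ]
table_axis 0.4 [99.2, 191.7] [0.5728 0.5199 0.067 ]
next_hole 0.8 [285.2, 228.0] [ 0.4589 -0.0435  0.049 ]
button_top 0.71 [255.1, 195.1] [0.5495 0.0418 0.103 ]
button_top 0.62 [254.3, 232.9] [0.4404 0.0442 0.103 ]
[[-0.01  -0.991  0.135  0.329]
 [-1.     0.011  0.007 -0.053]
 [-0.008 -0.135 -0.991  1.363]
 [ 0.     0.     0.     1.   ]]
side colour [247.84210526 201.05263158] [243 198  11   7  57] [0.4412 0.0509 0.1   ]
sil 0.54 [248.0, 201.1] 72 [0.4416 0.0505 0.1   ]
table_axis 0.73 [281.1, 206.0] [0.5481 0.0499 0.067 ]
next_hole 0.97 [262.5, 228.8] [ 0.467  -0.0383  0.049 ]
next_hole 0.38 [283.9, 224.6] [ 0.5354 -0.0322  0.049 ]
button_top 0.54 [247.8, 200.8] [0.4405 0.0472 0.103 ]
button_top 0.22 [308.2, 408.8] [ 0.4086 -0.6526  0.103 ]
[[ 0.967 -0.13   0.218  0.269]
 [-0.254 -0.493  0.832 -1.013]
 [-0.    -0.86  -0.51   0.703]
 [ 0.     0.     0.     1.   ]]
```

View pics/crop0.png

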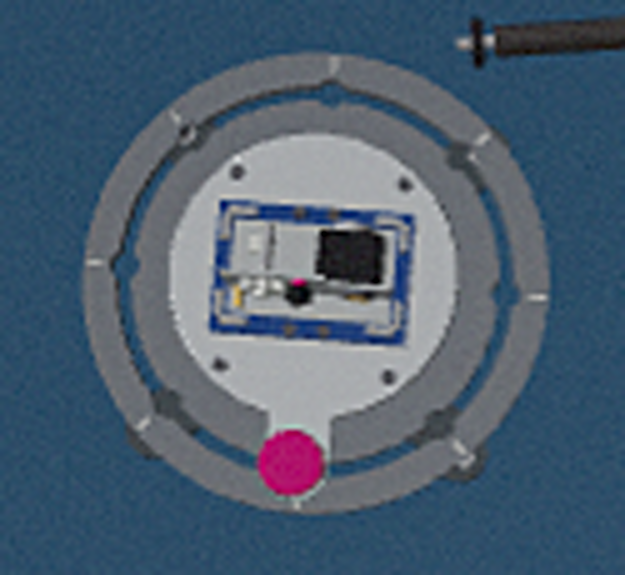

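View pics/crop1.png

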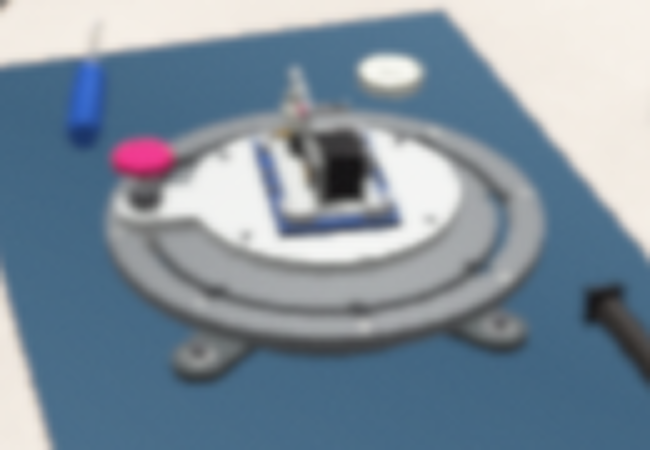

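Run:
```python
from h import *
p=vision.snapshot("top")
f=lambda x,y,z: atz(p,(195+(x+.5)/5-.5,140+(y+.5)/5-.5),z).round(4)
pts=np.array([f(*q,.049)[:2] for q in [(84,270),(548,300),(335,52),(297,515),(178,102),(493,140),(130,420),(463,475)]])
A=np.c_[2*pts,np.ones(len(pts))]; s=np.linalg.lstsq(A,(pts**2).sum(1),rcond=None)[0]
print("plate centre",s[:2],"R",np.sqrt(s[2]+s[0]**2+s[1]**2))
print("disc centre",f(314,278,.067))
print("hole",f(440,423,.049),"opp",f(186,132,.049)); print("hole r",f(458,157,.049),"l",f(167,404,.049))
print("button",f(291,462,.103))
ax=s[:2]; b=f(291,462,.103)[:2]; r=b-ax; print(np.linalg.norm(r), np.degrees(np.arctan2(r[1],r[0])))
for k in range(8):
  pass
c=np.mean([f(440,423,.049),f(186,132,.049),f(458,157,.049),f(167,404,.049)],0);print(c)
```

```text
plate centre [0.55552846 0.03714299] R 0.14063585331215775
disc centre [0.5555 0.0377 0.067 ]
hole [ 0.4703 -0.0359  0.049 ] opp [0.6496 0.1168 0.049 ]
hole r [ 0.6319 -0.0483  0.049 ] l [0.4834 0.1269 0.049 ]
button [0.4431 0.0484 0.103 ]
0.11299061635285601 174.28225911605185
[0.5588   0.039875 0.049   ]
```

Axis is about (0.5555, 0.0375) and the button about (0.4425, 0.0485), radius 0.113–0.115 as given. That predicts the next hole at (0.467, -0.036), which agrees with the pictures. Next: turn the tool to yaw 180 (tool x = -X, tool y = +Y), close the fingers, and approach by way of a wide path.

```bash
python3 -m handwheel '[[[0,0,0,0.0892,1],[0,0,0,0.0892,1],[0,0,0,0.0892,1],[0,0,0,0.0892,1],[-0.027,0.029,0,0,1],[-0.027,0.029,0,0,1],[-0.027,0.029,0,0,1],[-0.027,0.029,0,0,1],[-0.027,0.029,0,0,1],[-0.027,0.029,0,0,1],[-0.027,0.029,0,0,1],[-0.027,0.029,0,0,1],[0,0,0,0,1]]]'
```

```text
clock: 2.23
tool_pos: [0.4558, -0.3965, 0.2438]
orientation: [180.0, 0.1, -179.7]
force: [-1.5, -1.6, 0.2]
opening: 0.0069
```

```bash
python3 -m handwheel '[[[0.0009,0.0297,0,0,1],[0.0009,0.0297,0,0,1],[0.0009,0.0297,0,0,1],[0.0009,0.0297,0,0,1],[0.0009,0.0297,0,0,1],[0.0009,0.0297,0,0,1],[0.0009,0.0297,0,0,1],[0.0009,0.0297,0,0,1],[0.0009,0.0297,0,0,1],[0.0009,0.0297,0,0,1],[0.0009,0.0297,0,0,1],[0.0009,0.0297,0,0,1],[0.0009,0.0297,0,0,1],[0.0009,0.0297,0,0,1],[0.0009,0.0297,0,0,1],[0,0,0,0,1],[0,0,0,0,1]]]'
python3 - <<'E'
from h import *
from scipy.spatial.transform import Rotation as R
o=telemetry.get_obs(); p=vision.snapshot("wrist"); save(p,"w1.png")
T=np.eye(4);T[:3,:3]=R.from_euler("xyz",o["orientation"],degrees=True).as_matrix();T[:3,3]=o["tool_pos"]
p["cam_to_world"]=T@np.array(p["tool_from_camera"])
print(o["tool_pos"],o["orientation"],o["opening"],o["force"])
for k,z in {"table_axis":.067,"next_hole":.049,"button_top":.103}.items():
    for r in place_of(k,p)[:2]: print(k,r["conf"],r["xy"],atz(p,r["xy"],z).round(4))
im=p["color"].astype(int)
m=((im[...,0]>150)&(im[...,1]<80)&(im[...,2]>80)).astype(np.uint8)
n,l,s,ce=cv2.connectedComponentsWithStats(m)
if n>1:
    i=1+np.argmax(s[1:,4]); print("colour",ce[i],s[i],atz(p,ce[i],.103).round(4))
save(vision.snapshot("side"),"s1.png")
E
```

```text
clock: 3.65
tool_pos: [0.4383, 0.0463, 0.2438]
orientation: [180.0, 0.0, -179.8]
force: [0.6, -0.5, -0.3]
opening: 0.0008
[0.43825015 0.04632532 0.24381181] [ 1.79984320e+02  2.86643018e-02 -1.79824240e+02] 0.0008129355689002876 [ 0.64191859 -0.50269149 -0.26897963]
next_hole 0.82 [191.3, 210.6] [ 0.4658 -0.0317  0.049 ]
button_top 0.78 [276.5, 197.9] [0.4398 0.0488 0.103 ]
colour [275.68130489 199.20388959] [ 253  177   46   45 1594] [0.4408 0.0482 0.103 ]
```

View pics/w1.png

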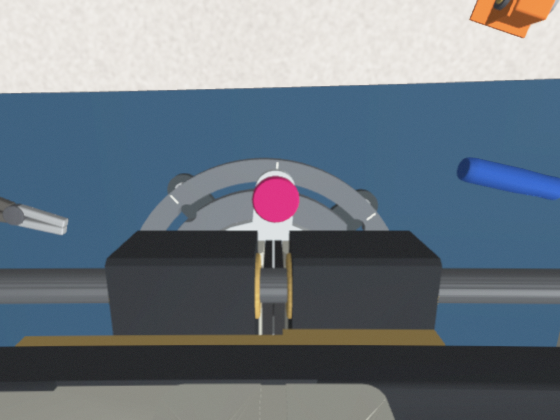

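View pics/s1.png

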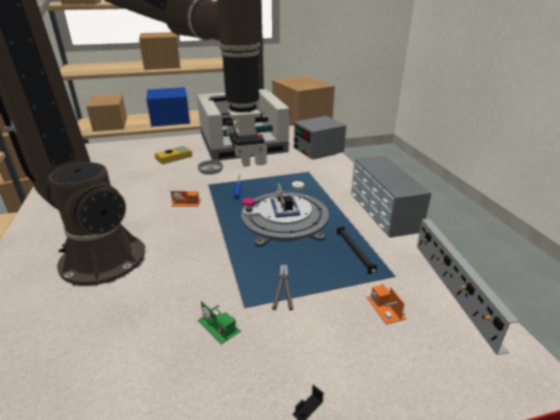

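```bash
python3 -m handwheel '[[[-0.003,0.002,0.029,0,1],[0,0,0.029,0,1],[0,0,0.029,0,1],[0,0,0.025,0,1],[0,0,0,0,1],[0,0,0,0,1]]]'
python3 - <<'E'
from h import *
p=vision.snapshot("side");save(p,"s2.png")
cv2.imwrite("pics/s2c.png",cv2.resize(p["color"][130:260,200:330],None,fx=4.5,fy=4.5)[:,:,::-1])
print(telemetry.get_obs()["tool_pos"],telemetry.get_obs()["force"])
E
```

```text
clock: 4.4
tool_pos: [0.4408, 0.046, 0.1312]
orientation: [-179.9, -0.1, 179.9]
force: [1.1, 0.5, 0.8]
opening: 0.0001
[0.44182581 0.04659855 0.13242435] [0.65106305 0.66992223 0.62686661]
```

View pics/s2c.png

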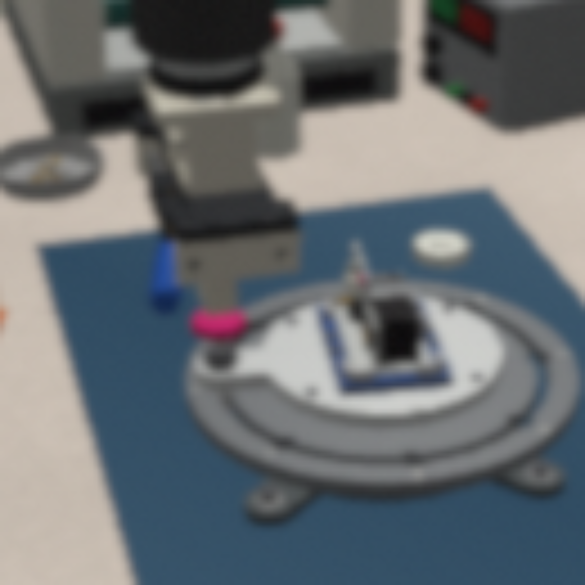

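The fingers stand over the button, which shows at (218,323) in the crop, and the drive unit is well clear. Pressing in steps now and reading the force.

```bash
python3 -m handwheel '[[[0,0.002,0.005,0,1],[0,0,0.005,0,1],[0,0,0.004,0,1],[0,0,0.004,0,1],[0,0,0,0,1],[0,0,0,0,1]]]'
python3 -m handwheel '[[[0,0,0.003,0,1],[0,0,0.003,0,1],[0,0,0.002,0,1],[0,0,0,0,1],[0,0,0,0,1]]]'
```

```text
clock: 4.95
tool_pos: [0.4421, 0.0494, 0.1142]
orientation: [180.0, 0.1, -180.0]
force: [0.2, -0.9, 4.9]
opening: 0.0004
clock: 5.37
tool_pos: [0.4421, 0.0494, 0.1064]
orientation: [180.0, 0.1, -180.0]
force: [0.1, -0.2, 9.3]
opening: 0.0003
```

```bash
python3 -m handwheel '[[[0,0,0.001,0,1],[0,0,0.001,0,1],[0,0,0,0,1],[0,0,0,0,1]]]'
python3 - <<'E'
from h import *
p=vision.snapshot("side")
cv2.imwrite("pics/s3c.png",cv2.resize(p["color"][130:260,200:330],None,fx=4.5,fy=4.5)[:,:,::-1])
print(telemetry.get_obs()["tool_pos"],telemetry.get_obs()["force"])
E
```

```text
clock: 5.7
tool_pos: [0.4422, 0.0494, 0.1051]
orientation: [180.0, 0.1, -179.9]
force: [-4.0, 0.8, 17.4]
opening: 0.0001
[0.44218228 0.04938108 0.10513266] [-3.35988083  0.07628831 16.77287877]
```

View pics/s3c.png

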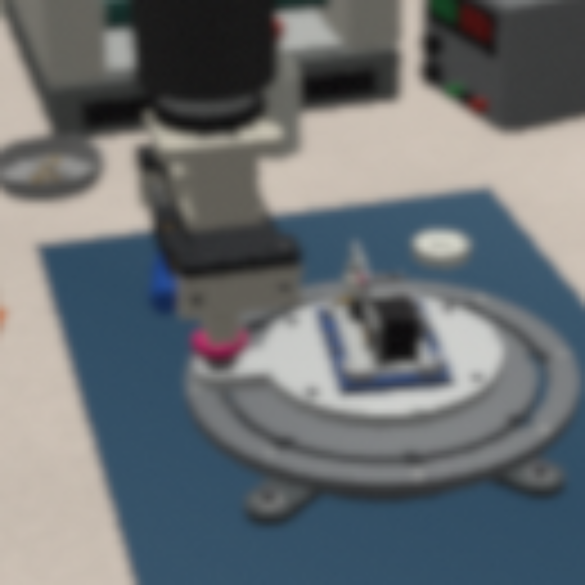

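Plunger is at its stop: TCP z 0.105 is a button top of 0.088, with force risen to 17 N. Working out the arc.

Run:
```python
import numpy as np
a=np.radians(174.1+np.arange(0,46,3)); P=.115*np.c_[np.cos(a),np.sin(a)]; d=np.diff(P,axis=0)
for i,x in enumerate(d): print(i+1,(-x[0]).round(4),x[1].round(4))
```

```text
1 0.0005 -0.006
2 0.0001 -0.006
3 -0.0002 -0.006
4 -0.0005 -0.006
5 -0.0008 -0.006
6 -0.0011 -0.0059
7 -0.0014 -0.0059
8 -0.0017 -0.0058
9 -0.002 -0.0057
10 -0.0023 -0.0056
11 -0.0026 -0.0054
12 -0.0029 -0.0053
13 -0.0032 -0.0051
14 -0.0034 -0.005
15 -0.0037 -0.0048
```

```bash
python3 -m handwheel '[[[0.0005,-0.006,0,0,1],[0.0001,-0.006,0,0,1],[-0.0002,-0.006,0,0,1],[-0.0005,-0.006,0,0,1],[-0.0008,-0.006,0,0,1],[-0.0011,-0.0059,0,0,1],[-0.0014,-0.0059,0,0,1],[-0.0017,-0.0058,0,0,1],[0,0,0,0,1]]]'
python3 - <<'E'
from h import *
p=vision.snapshot("side")
cv2.imwrite("pics/s4c.png",cv2.resize(p["color"][130:260,200:330],None,fx=4.5,fy=4.5)[:,:,::-1])
print(telemetry.get_obs()["tool_pos"],telemetry.get_obs()["force"])
E
```

```text
clock: 6.5
tool_pos: [0.4484, 0.0014, 0.1052]
orientation: [180.0, 0.2, -180.0]
force: [0.3, -0.0, 13.4]
opening: 0.0004
[0.44828239 0.00156924 0.1051915 ] [-0.28618732 -0.15731394 12.86886894]
```

View pics/s4c.png

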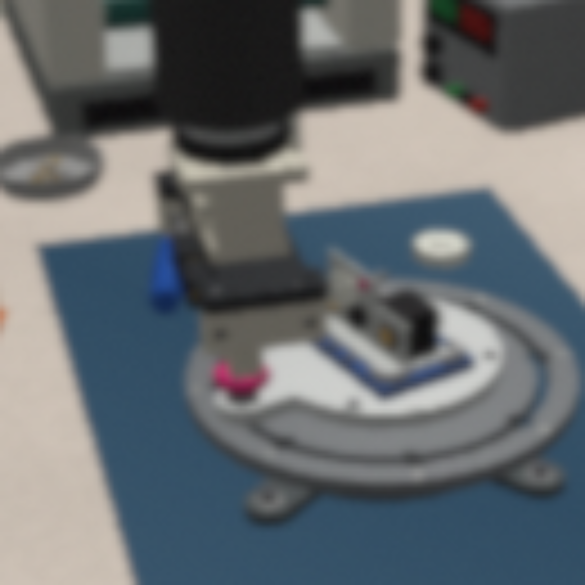

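The table has followed, with the button still down and under the tips at crop (241,378) and the drive still seated. Finishing the arc.

```bash
python3 -m handwheel '[[[-0.002,-0.0057,0,0,1],[-0.0023,-0.0056,0,0,1],[-0.0026,-0.0054,0,0,1],[-0.0029,-0.0053,0,0,1],[-0.0032,-0.0051,0,0,1],[-0.0034,-0.005,0,0,1],[-0.0037,-0.0048,0,0,1],[0,0,0,0,1],[0,0,0,0,1]]]'
python3 - <<'E'
from h import *
p=vision.snapshot("side")
cv2.imwrite("pics/s5c.png",cv2.resize(p["color"][130:260,200:330],None,fx=4.5,fy=4.5)[:,:,::-1])
print(telemetry.get_obs()["tool_pos"],telemetry.get_obs()["force"])
im=p["color"].astype(int);m=(im[...,0]>150)&(im[...,1]<80)&(im[...,2]>80)
print(np.argwhere(m).mean(0)[::-1],m.sum())
for r in place_of("button_top",p)[:2]+recognise("button",p)[:2]: print(r["conf"],r["xy"],atz(p,r["xy"],.088).round(4))
E
```

```text
clock: 7.3
tool_pos: [0.4686, -0.0353, 0.1052]
orientation: [180.0, 0.2, -180.0]
force: [0.2, 0.4, 11.4]
opening: 0.0007
[ 0.46859332 -0.03523568  0.1052232 ] [ 0.13668705 -0.23336142 12.32625959]
[258.5 218. ] 10
0.62 [259.1, 217.5] [ 0.4585 -0.0345  0.088 ]
0.57 [262.0, 219.8] [ 0.4641 -0.0492  0.088 ]
0.47 [307.7, 406.7] [ 0.4124 -0.6398  0.088 ]
```

View pics/s5c.png

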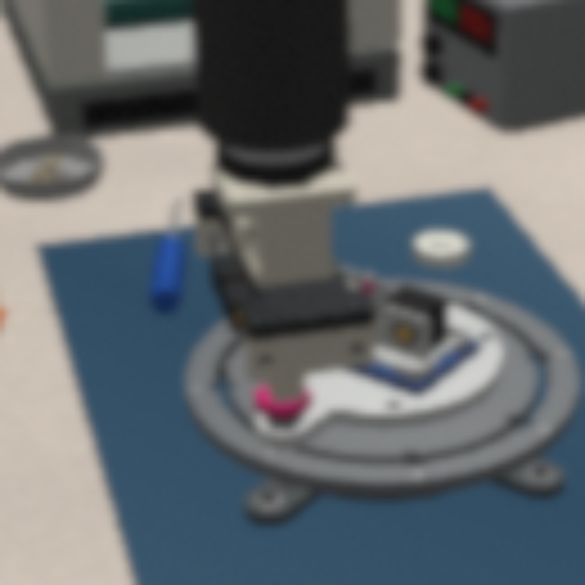

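The tips are at (0.4686, -0.0353), 2 mm from the predicted hole (0.467, -0.036). Releasing straight up.

```bash
python3 -m handwheel '[[[0,0,-0.004,0,1],[0,0,-0.004,0,1],[0,0,-0.004,0,1],[0,0,0,0,1],[0,0,0,0,1]]]';python3 -m handwheel '[[[0,0,-0.006,0,1],[0,0,-0.02,0,1],[0,0,-0.03,0,1],[0,0,-0.03,0,1],[0,0,-0.03,0,1],[0,0,0,0,1],[0,0,0,0,1]]]'
python3 - <<'E'
from h import *
from scipy.spatial.transform import Rotation as R
p=vision.snapshot("side")
cv2.imwrite("pics/s6c.png",cv2.resize(p["color"][130:260,200:330],None,fx=4.5,fy=4.5)[:,:,::-1])
o=telemetry.get_obs(); w=vision.snapshot("wrist"); save(w,"w6.png")
T=np.eye(4);T[:3,:3]=R.from_euler("xyz",o["orientation"],degrees=True).as_matrix();T[:3,3]=o["tool_pos"]
w["cam_to_world"]=T@np.array(w["tool_from_camera"])
for c,q in(("side",p),("wrist",w)):
    im=q["color"].astype(int)
    m=((im[...,0]>150)&(im[...,1]<80)&(im[...,2]>80)).astype(np.uint8)
    n,l,s,ce=cv2.connectedComponentsWithStats(m); i=1+np.argmax(s[1:,4]); print(c,ce[i],s[i],atz(q,ce[i],.102).round(4),atz(q,ce[i],.087).round(4))
E
```

```text
clock: 7.87
tool_pos: [0.4682, -0.0349, 0.1168]
orientation: [179.9, 0.2, -180.0]
force: [2.3, 2.2, 4.9]
opening: 0.0002
clock: 8.45
tool_pos: [0.4665, -0.0354, 0.233]
orientation: [179.9, 0.1, 180.0]
force: [-0.6, -0.4, -1.4]
opening: 0.0004
side [261.89130435 213.19565217] [257 211  11   5  46] [ 0.4672 -0.0352  0.102 ] [ 0.4722 -0.0108  0.087 ]
wrist [273.12543554 201.55226481] [ 250  178   47   47 1722] [ 0.4672 -0.0356  0.102 ] [ 0.4711 -0.0356  0.087 ]
```

View pics/s6c.png

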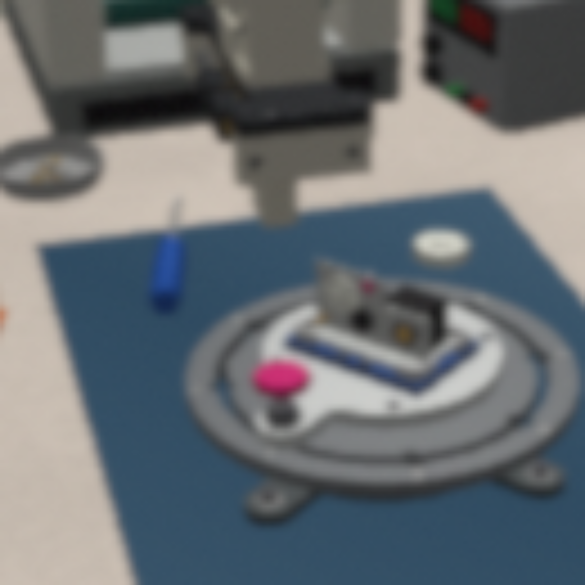

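View pics/w6.png

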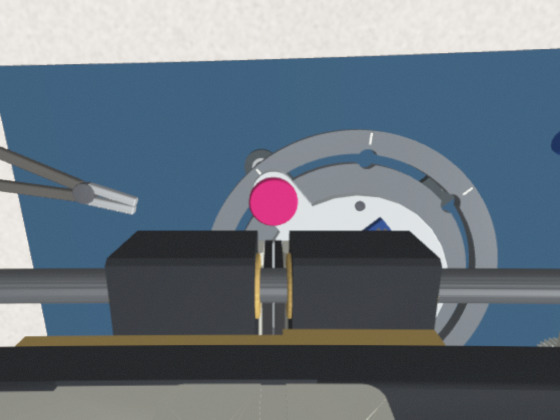

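Side and wrist views agree only for a raised button top, at (0.467, -0.0355) over the next hole. Both show the button up (crop (281,378); wrist (273,202)), the drive sitting in its nest and the gripper clear.

```bash
python3 -c "
from plant import *
print(close_job())"
```

```text
the job is handed in; nothing more can be done
None
```

I turned the table one hole anticlockwise and let the plunger spring up there; the job was handed in at about 8.5 s. With closed fingertips I pressed the button to its stop (tool height 0.105 m, about 17 N). I swung it along the 45° arc, keeping 11–13 N on it, then lifted straight off.

- **Position:** after release the side and wrist views both put the raised button top at about (0.467, -0.0355), within 1 mm of the predicted hole at (0.467, -0.036). They agree only if the button is up; at the pressed height they differ by about 25 mm.
- **Drive unit and tools:** by eye, the drive unit sits flat in its nest. The screwdriver, pliers, gear and dish look undisturbed in the pictures, but I did not measure any of these. The gripper stood about 11 cm above the button.
- **Disagreements:** the networks scattered by 1–2 cm on some points and gave false hits on look-alikes, so I used colour blobs and a fit of the plate's rim instead. That fit gave a button radius of 113 mm, against the 115 mm in the task. No final check failed.

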